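# Seat the bench pin on its locating stud

### The arm

A 6-joint arm with a two-finger parallel gripper is mounted at the origin on the work surface. World frame = base frame: x ahead of the robot, y to its left, z up, the work surface at z = 0. Lengths are in m, angles in rad, forces in N, time in s.
With the tool pointing down it reaches from about 0.3 to 0.775 m from the base axis. Payload 14.6 kg.
Tool frame: the origin (TCP) lies at the very end of the fingers, on their centre line; the grasp point (between the pads) lies 19 mm behind it; z points along the fingers, y is the line along which they close (so a half turn about z gives the same grasp; the last joint's range is limited). The gripper opens to 85 mm and grips with 20 to 120 N. Pads are 22 mm wide; open, the fingers measure 114 mm over their backs; the gripper's body (76 mm by 85 mm) begins 54 mm behind the grasp point. The pads swing forward as they close: fully open they stand 13 mm farther back than shut.
Start: joints at [1.213, 0.3, 1.521, -0, 1.321, -0.067], TCP at [0.158, 0.527, 0.211] pointing down, gripper open.
Joint ranges: [-3.03, 3.03], [-0.79, 2.21], [0.23, 2.52], [-1.04, 4.18], [0, 3.07], [-2.55, 2.55]. Speed limits (rad/s): [2.22, 2.22, 2.57, 3.14, 3.14, 3.14].

### API

Orientations are given as [roll, pitch, yaw] about the fixed x, y, z axes, in that order (R = Rz(yaw) Ry(pitch) Rx(roll)).
In Python, from bench import arm gives the robot as it stands.
- The arm moves only by the tool apply_moves, never from a script. Its argument "moves" is a list of rows, each a list of 7 numbers: the shift along the tool's x, y, z in cm, then the turn, a rotation vector about the tool's x, y, z in rad, then the opening, from -1 (shut) to 1 (fully open). In form: [[tx, ty, tz, wx, wy, wz, grip], ...]. A call has 1 to 10 rows; each row shifts and turns the commanded pose from where the row before left it, along the tool's axes as they then stand; what a row does not reach is not made up. A row lasts 1/10 s, in which the tool goes at most 50 mm and 8.59 degrees, less where a joint would pass 70% of its speed; a pose out of reach is approached as far as the arm can. A call is refused whole if a number of a shift passes 5 or a number of a turn 0.15, either way. A call with a gripper value outside its range is refused whole. The fingers move at their own pace and stop on an object; "squeeze" is the grip in N (left out, the last holds). Time passes only in rows, so rows that do not move let the fingers close. It gives the time, the measured TCP pose, the force, the opening and the grip force at its end, in the units of the state.
- arm.get_obs(): the state, without advancing time (a new reading comes with each control period).
- arm.read_camera(name): name is "scene" or "top" or "wrist"; returns the picture (420x560x3 uint8, blue, green, red); there is no depth.
- arm.camera_info(name): a dict with "fx", "fy", "cx", "cy" (pixels), "D" ([k1, k2, p1, p2, k3] as OpenCV has them; the pictures are not rectified), "pose" (4x4, takes a point from camera to world coordinates). Camera axes: x right, y up, looking along -z (the intrinsics and any distortion apply to the point x, -y, -z); pixel columns grow to the right and rows downward; lengths in m; the calibration is good to about 2 mm. A picture is of the moment at which its call begins: read the wrist's pose just before it. camera_info takes no time and is no camera call; for the wrist camera it gives the pose at the moment of the call.
- arm.close_job(): hands the job in; it is judged then, once.
The state is a dict: "t": time; "joint_pos": joint angles; "joint_vel": joint speeds; "tau": joint torques, N m; "ee_pos": TCP position; "eef_rot": TCP orientation; "force": force on the tool from outside, world axes, zero at the start; "torque": the same for the moment, N m; "gripper_width": finger opening in m; "grasp_force": force on a finger pad.
Only numpy, scipy, OpenCV 4.12 (cv2) and the standard library are available. Lean on these libraries where they do the work, as an engineer would, in place of code of your own. Each camera call takes 0.05 s, during which the arm holds its last target. There are 200 camera calls.

### The job

The jeweller's bench pin (the wooden block with the big round hole and a V notch) leans on the stud of its metal mounting plate instead of sitting on it; the plate's two scribed lines cross at the stud. Nudge the block along until its hole drops over the stud and it lies flat on the plate; slide it, do not pick it up, and leave the spare bench pin and the loupe where they are.

Things in the scene. Friction and masses are not known exactly. Their poses are not given: they have to be found in the camera images.
- bench_pin: Loose light wood block 140 x 64 x 18 mm, 0.1-0.2 kg, 32 mm through hole, V notch in one end. Origin: hole centre, underside. x: lengthwise to notched end (70 mm off; square tail at -70 mm); y across; z up. At start tilted 7 degrees: tail edge on the plate, underside on the stud, which is 29-37 mm ahead of the hole, up to 8 mm aside. Pushed at the tail it slides easily and drops over the stud.
- mount: Grey metal plate fixed to the bench, 200 x 100 x 8 mm, with a fixed upright stud, 16 mm diameter, 12 mm tall above the plate, top rim bevelled 2 mm. Hidden under the bench pin at start; two dark lines scribed across the plate's full length and width cross at the stud. Origin: on the stud's axis at bench height, 8 mm below the plate's top. x along the plate (-125 to +75 mm), y across, z up.
- spare_pin: Spare bench pin: a bystander of the same light wood, loose, 112 x 56 x 16 mm, V notch but no hole, lying flat on the bench beside the plate. Origin: near its middle, underside; x towards its notched end.
- loupe: Folding loupe: a bystander, loose, a dark knurled barrel 30 mm in diameter standing to 28 mm height on its flat 52 x 26 mm steel cover, on the bench beyond the plate's +x end. Origin: barrel axis, underside.
Not all that is in view belongs to the job. What is shaped like the bench_pin but blue or green is not meant. Several things look just like the mount: the one meant starts nearest to the robot's base.

How it is judged:
By the outcome, as a careful person would: the job done as asked, in the order asked, and still so for the second after the job is handed in, with the robot touching nothing.
It also fails if it takes over 29 s, if anything falls off the work surface, if the arm or the gripper's body presses on something with over 40 N, if the wrist force passes 120 N, or if a joint passes its speed limit or range.

## Working session

There is one attempt and no reset: what is moved stays moved. The work goes in short steps, Python scripts to look and compute and a tool call to move; the robot and the scene stay as the last step left them, time stands still between calls to the robot, and variables do not carry over. Pictures are saved under pics/ and viewed, at most 10 in all, crops included, and the job is handed in when it is done.

Besides the shell and the picture viewer there is one more tool, called as name([rows], argument=value, ...), one row to a line, values as JSON. apply_moves: Moves the arm, as the interface text tells. Its arguments: {"type":"object","properties":{"moves":{"type":"array","items":{"type":"array","items":{"type":"number"}}},"squeeze":{"type":"number"}},"required":["moves"]}

```bash
mkdir -p pics; cat > h.py <<'E'
import numpy as np, cv2
from bench import arm
def ray(name,u,v,z,info=None):
    c=info or arm.camera_info(name)
    K=np.array([[c['fx'],0,c['cx']],[0,c['fy'],c['cy']],[0,0,1.]])
    p=cv2.undistortPoints(np.array([[[u,v]]],float),K,np.array(c['D'],float))[0,0]
    T=np.array(c['pose']); d=T[:3,:3]@np.array([p[0],-p[1],-1]); o=T[:3,3]
    return o+d*(z-o[2])/d[2]
E
python3 - <<'E'
from h import *
for n in ['top','scene']:
    cv2.imwrite(f'pics/{n}0.png',arm.read_camera(n))
    print(n,np.round(arm.camera_info(n)['pose'],3).tolist())
o=arm.get_obs();print(o['t'],o['ee_pos'],o['eef_rot'],o['force'])
E
```

```text
top [[0.018, 0.992, -0.125, 0.515], [-1.0, 0.019, 0.007, 0.041], [0.009, 0.125, 0.992, 0.99], [0.0, 0.0, 0.0, 1.0]]
scene [[0.449, -0.69, 0.568, 1.108], [0.894, 0.35, -0.281, -0.205], [-0.005, 0.633, 0.774, 0.727], [0.0, 0.0, 0.0, 1.0]]
0.1 [0.15762918 0.52670196 0.21038734] [-3.14061776e+00 -5.54097025e-05  2.85079381e+00] [-0.20414589 -0.73788732 -0.72276096]
```

View pics/top0.png

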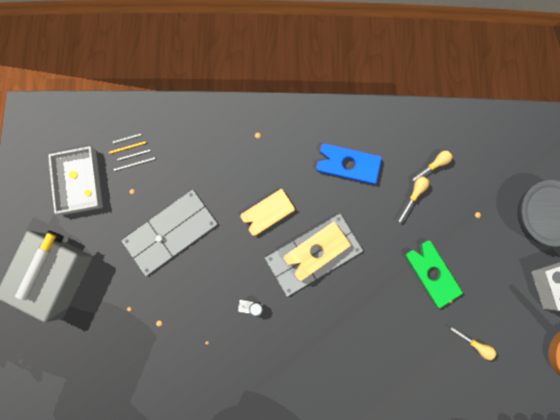

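View pics/scene0.png

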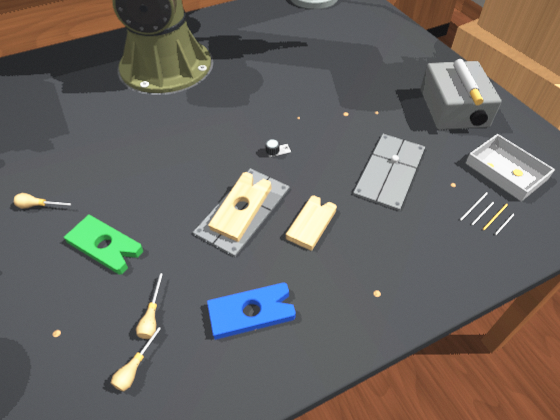

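Candidates for the pin are the natural-wood block with a hole on the plate at top (317,252), the spare at (268,213) with no hole, blue at (349,163) and green at (434,273). The mount could be the plate at (314,255) or the one at (170,233). I choose the wood block at (317,252) on the plate at (314,255), which is nearest the base. I'll check this in a close crop.

```bash
python3 - <<'E'
from h import *
t=cv2.imread('pics/top0.png')[205:305,255:375]
cv2.imwrite('pics/c1.png',cv2.resize(t,None,fx=6,fy=6,interpolation=cv2.INTER_CUBIC))
E
```

```text
(no output)
```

View pics/c1.png

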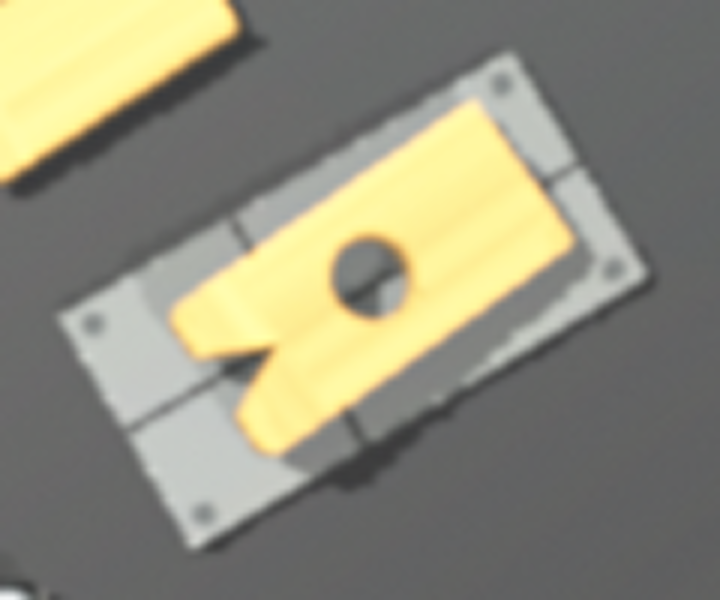

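```bash
cat >> h.py <<'E'
def cr(U,V,z): return ray('top',(U+.5)/6-.5+255,(V+.5)/6-.5+205,z)
E
python3 - <<'E'
from h import *
a,b,c,d=[cr(*p,.008)[:2] for p in [(130,430),(580,168),(237,225),(360,435)]]
s=np.linalg.solve(np.c_[b-a,-(d-c)],c-a)[0]; S=a+s*(b-a)
print('stud',S,'len',np.linalg.norm(b-a),np.linalg.norm(a-S))
ex=(a-b)/np.linalg.norm(a-b); print('plate yaw',np.degrees(np.arctan2(ex[1],ex[0])))
t1,t2=cr(478,98,.0255)[:2],cr(575,242,.0255)[:2]
n1,n2=cr(180,325,.043)[:2],cr(265,452,.043)[:2]
T=(t1+t2)/2;N=(n1+n2)/2
H=cr(371,278,.034)[:2]
e1=cr(478,98,.0255)[:2]-0; f=(N-T)/np.linalg.norm(N-T)
print('tail',t1,t2,T,'w',np.linalg.norm(t1-t2),'hole',H,'tail-hole',(H-T)@f)
for nm,v in [('axis',f),('hole-tail',H-T),('sides',cr(172,318,.043)[:2]-t1),('side2',cr(275,455,.043)[:2]-t2)]:
  print(nm,np.degrees(np.arctan2(v[1],v[0])))
ey=np.array([-ex[1],ex[0]])
print('in plate frame: hole',(H-S)@ex,(H-S)@ey,'tail',(T-S)@ex,(T-S)@ey)
fy=np.array([-f[1],f[0]]);print('stud rel hole in block axes',(S-H)@f,(S-H)@fy)
E
```

```text
stud [0.54612231 0.00535415] len 0.1967533613065826 0.07339506447584239
plate yaw 121.10097549435628
tail [ 0.63371118 -0.05947188] [ 0.58051464 -0.09593705] [ 0.60711291 -0.07770447] w 0.06449481273803062 hole [ 0.56536929 -0.01967981] tail-hole 0.07147185722044819
axis 126.59663209232308
hole-tail 125.73168294888164
sides 126.98329035672099
side2 125.87317117932562
in plate frame: hole -0.03137752354052623 -0.0035491457585096896 tail -0.10262419721147453 -0.009319950244251475
stud rel hole in block axes 0.03157319827261116 0.0005277972999258584
```

The crop shows the wood block with its hole at about crop (371,278) and its tail edge from (478,98) to (575,242). The scribed lines cross under its notch end. The stud is about 31 mm ahead of the hole and 0.5 mm aside, and the block's yaw is about 126.4°. I'll push the tail with shut fingers, first travelling over at height.

apply_moves([
  [-3.16,-2.36,0,0,0,0,-1],
  [-3.16,-2.36,0,0,0,0,-1],
  [-3.16,-2.36,0,0,0,0,-1],
  [-3.16,-2.36,0,0,0,0,-1],
  [-3.16,-2.36,0,0,0,0,-1],
  [-3.16,-2.36,0,0,0,0,-1],
  [-3.16,-2.36,0,0,0,0,-1],
  [-3.16,-2.36,0,0,0,0,-1],
  [-3.16,-2.36,0,0,0,0,-1],
  [-3.16,-2.36,0,0,0,0,-1],
])

```text
t: 1.1
ee_pos: [0.3934, 0.2087, 0.2108]
eef_rot: [-3.142, -0.0, 2.851]
force: [0.4, 0.5, -0.2]
gripper_width: -0.0001
grasp_force: 0.0
```

apply_moves([
  [-3.16,-2.36,0,0,0,0,-1],
  [-3.16,-2.36,0,0,0,0,-1],
  [-3.16,-2.36,0,0,0,0,-1],
  [-3.16,-2.36,0,0,0,0,-1],
  [-3.16,-2.36,0,0,0,0,-1],
  [-3.16,-2.36,0,0,0,0,-1],
  [-3.16,-2.36,0,0,0,0,-1],
  [-3.16,-2.36,0,0,0,0,-1],
  [-3.16,-2.36,0,0,0,0,-1],
  [-3.16,-2.36,0,0,0,0,-1],
])

```text
t: 2.1
ee_pos: [0.6284, -0.1079, 0.2104]
eef_rot: [-3.142, -0.001, 2.851]
force: [0.5, 0.6, 1.0]
gripper_width: 0.0
grasp_force: 0.0
```

apply_moves([
  [0,0,0,0,0,0.13,-1],
  [0,0,0,0,0,0.13,-1],
  [0,0,0,0,0,0.13,-1],
  [0,0,0,0,0,0.13,-1],
  [0,0,0,0,0,0.125,-1],
  [0,0,0,0,0,0,-1],
  [0,0,0,0,0,0,-1],
])

```text
t: 2.8
ee_pos: [0.6278, -0.1065, 0.2106]
eef_rot: [-3.141, -0.0, 2.21]
force: [-0.3, -0.2, -0.6]
gripper_width: 0.0002
grasp_force: 0.0
```

```bash
python3 - <<'E'
from h import *
print(np.round(arm.camera_info('wrist')['pose'],3).tolist())
import json
json.dump({k:np.array(v).tolist() for k,v in arm.camera_info('wrist').items()},open('w1.json','w'))
cv2.imwrite('pics/w1.png',arm.read_camera('wrist'))
E
```

```text
[[0.802, -0.565, -0.193, 0.579], [0.597, 0.76, 0.258, -0.039], [0.001, -0.322, 0.947, 0.375], [0.0, 0.0, 0.0, 1.0]]
```

View pics/w1.png

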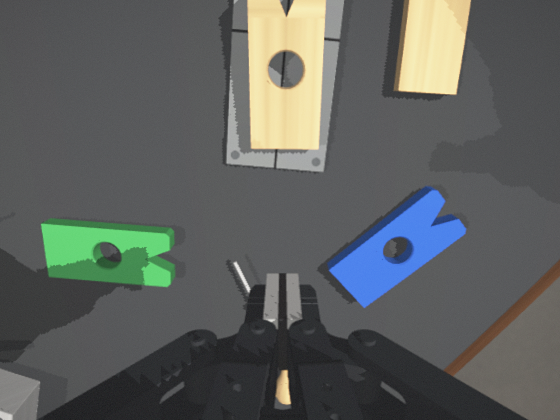

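The wrist view shows the block ahead: tail corners at (249,149) and (321,150), hole at (286,69), cross line from (234,31) to (340,40), and the lengthwise line at (276,168)–(276,152). A tool shaft lies near (240,280), so I'll check the clearance.

```bash
python3 - <<'E'
from h import *
import json
w=json.load(open('w1.json'))
r=lambda u,v,z: ray('wrist',u,v,z,w)[:2]
print('shaft',r(235,263,.005),r(252,297,.005),'top tip',ray('top',402,221,.004))
a,b,c,d=r(276,168,.008),r(285,63,.008),r(234,31,.008),r(340,40,.008)
ex=np.array([np.cos(np.radians(121.1)),np.sin(np.radians(121.1))])
S=a+np.linalg.solve(np.c_[ex,-(d-c)],c-a)[0]*ex
T=(r(249,149,.0255)+r(321,150,.0255))/2;H=r(286,69,.034)
f=np.array([np.cos(np.radians(126.4)),np.sin(np.radians(126.4))]);fy=np.array([-f[1],f[0]])
print('S',S,'T',T,'H',H,'axis',np.degrees(np.arctan2(*(H-T)[::-1])))
print('stud rel hole',(S-H)@f,(S-H)@fy)
P=np.array([.6278,-.1065]);print('tail rel tcp',(T-P)@f,(T-P)@fy,'stud',(S-P)@f,(S-P)@fy)
E
```

```text
shaft [ 0.64427768 -0.21422906] [ 0.68485288 -0.23872412] top tip [ 0.63915026 -0.21830853  0.004     ]
S [0.5524245  0.00794789] T [ 0.61154037 -0.07667302] H [ 0.56909625 -0.01858805] axis 126.15651868456327
stud rel hole 0.03125194505010566 -0.002327937228318898
tail rel tcp 0.03365632396583068 -0.004612614947292944 stud 0.13684764194442262 -0.007246264022800463
```

apply_moves([
  [0,0.2,3.5,0,0,0,-1],
  [0,0,3.5,0,0,0,-1],
  [0,0,3.5,0,0,0,-1],
  [0,0,3.5,0,0,0,-1],
  [0,0,2.5,0,0,0,-1],
  [0,0,2.0,0,0,0,-1],
  [0,0,1.2,0,0,0,-1],
  [0,0,0,0,0,0,-1],
  [0,0,0,0,0,0,-1],
])

```text
t: 3.75
ee_pos: [0.6299, -0.1054, 0.0147]
eef_rot: [3.141, 0.001, 2.207]
force: [0.3, -0.2, 0.4]
gripper_width: -0.0005
grasp_force: 0.0
```

apply_moves([
  [0.4,0,0,0,0,0,-1],
  [0.4,0,0,0,0,0,-1],
  [0.4,0,0,0,0,0,-1],
  [0.4,0,0,0,0,0,-1],
  [0.3,0,0,0,0,0,-1],
  [0.3,0,0,0,0,0,-1],
  [0.3,0,0,0,0,0,-1],
  [0,0,0,0,0,0,-1],
])

```text
t: 4.55
ee_pos: [0.6144, -0.0849, 0.0139]
eef_rot: [-3.142, -0.0, 2.206]
force: [-0.0, -0.7, 0.0]
gripper_width: 0.0004
grasp_force: 0.0
```

apply_moves([
  [0.25,0,0,0,0,0,-1],
  [0.25,0,0,0,0,0,-1],
  [0.25,0,0,0,0,0,-1],
  [0.25,0,0,0,0,0,-1],
  [0.25,0,0,0,0,0,-1],
  [0.25,0,0,0,0,0,-1],
])

```text
t: 5.15
ee_pos: [0.6056, -0.0729, 0.0139]
eef_rot: [3.142, 0.0, 2.206]
force: [-0.1, -0.1, -0.0]
gripper_width: -0.0003
grasp_force: 0.0
```

```bash
python3 - <<'E'
from h import *
t=arm.read_camera('top')[205:305,255:375]
s=arm.read_camera('scene')[150:270,180:300]
cv2.imwrite('pics/c2.png',np.hstack([cv2.resize(t,(480,400),interpolation=cv2.INTER_CUBIC)[:,:400],cv2.resize(s,(400,400),interpolation=cv2.INTER_CUBIC)]))
E
```

```text
(no output)
```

View pics/c2.png

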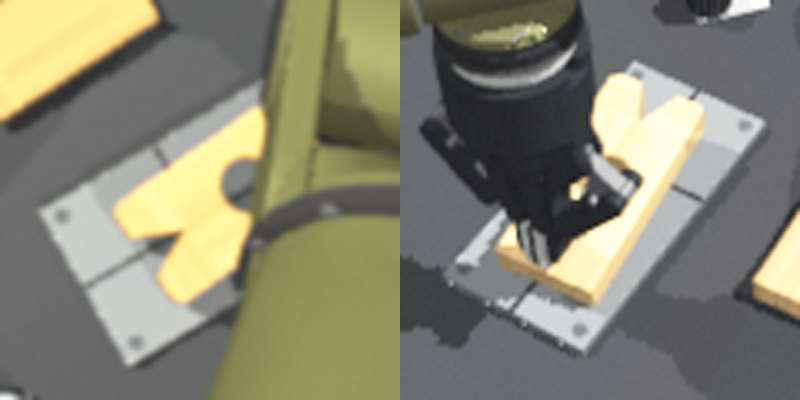

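The notch tip has not moved in the top image, although the TCP should be past the tail edge. I'll look from the wrist before going on.

```bash
python3 - <<'E'
from h import *
import json
o=arm.get_obs()
w={k:np.array(v).tolist() for k,v in arm.camera_info('wrist').items()}
json.dump(w,open('w2.json','w'))
im=arm.read_camera('wrist').copy()
def proj(p,c):
    T=np.linalg.inv(np.array(c['pose']));q=T[:3,:3]@p+T[:3,3]
    K=np.array([[c['fx'],0,c['cx']],[0,c['fy'],c['cy']],[0,0,1.]])
    return cv2.projectPoints(np.array([[q[0],-q[1],-q[2]]]),np.zeros(3),np.zeros(3),K,np.array(c['D']))[0].ravel()
print(o['ee_pos'],proj(o['ee_pos'],w))
cs={k:v for k,v in arm.camera_info('scene').items()}
print('scene',proj(o['ee_pos'],cs),(proj(o['ee_pos'],cs)-[180,150])*400/120+[400,0])
cv2.imwrite('pics/w2.png',cv2.resize(im[60:360,100:500],(800,600)))
E
```

```text
[ 0.60556509 -0.07282092  0.01389746] [278.4174964  269.36496265]
scene [224.24224118 231.63123899] [547.47413728 272.10412996]
```

View pics/w2.png

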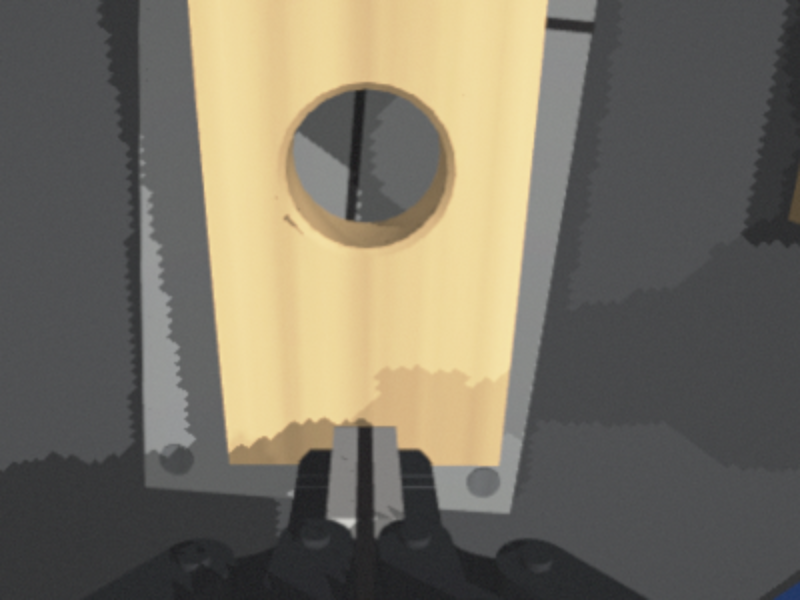

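```bash
python3 - <<'E'
from h import *
import json
w=json.load(open('w2.json'));w1=json.load(open('w1.json'))
r=lambda U,V,z: ray('wrist',100+U/2,60+V/2,z,w)[:2]
P=np.array([.60557,-.07282]);f=np.array([np.cos(2.206),np.sin(2.206)]);fy=np.array([-f[1],f[0]])
T=(r(229,465,.0255)+r(499,466,.0255))/2
print('tail',T,(T-P)@f,(T-P)@fy,'w',np.linalg.norm(r(229,465,.0255)-r(499,466,.0255)))
H=r(370,165,.034);print('hole',H,'was .5691 -.0186')
for z in (.014,.026,.03,.04):
  print(z,[(np.round((r(U,427,z)-P)@f*1e3,1),np.round((r(U,427,z)-P)@fy*1e3,1)) for U in (333,396)])
E
```

```text
tail [ 0.61099241 -0.07712451] -0.006682265864990654 -0.0018107296162656152 w 0.06485438475920055
hole [ 0.56904493 -0.01837994] was .5691 -.0186
0.014 [(np.float64(-2.3), np.float64(6.0)), (np.float64(-2.3), np.float64(-9.9))]
0.026 [(np.float64(4.0), np.float64(5.5)), (np.float64(4.0), np.float64(-9.3))]
0.03 [(np.float64(6.1), np.float64(5.3)), (np.float64(6.1), np.float64(-9.1))]
0.04 [(np.float64(11.3), np.float64(4.8)), (np.float64(11.3), np.float64(-8.6))]
```

```bash
python3 - <<'E'
from h import *
s=arm.read_camera('scene')[205:250,195:255]
cv2.imwrite('pics/s3.png',cv2.resize(s,(800,600),interpolation=cv2.INTER_CUBIC))
o=arm.get_obs();print(o['ee_pos'],o['force'],o['torque'],o['gripper_width'])
E
```

```text
[ 0.60571817 -0.07306666  0.01392168] [-0.45942724  0.90617776  0.20852508] [-0.03451532 -0.00557751  0.03670993] -7.476942870494092e-05
```

View pics/s3.png

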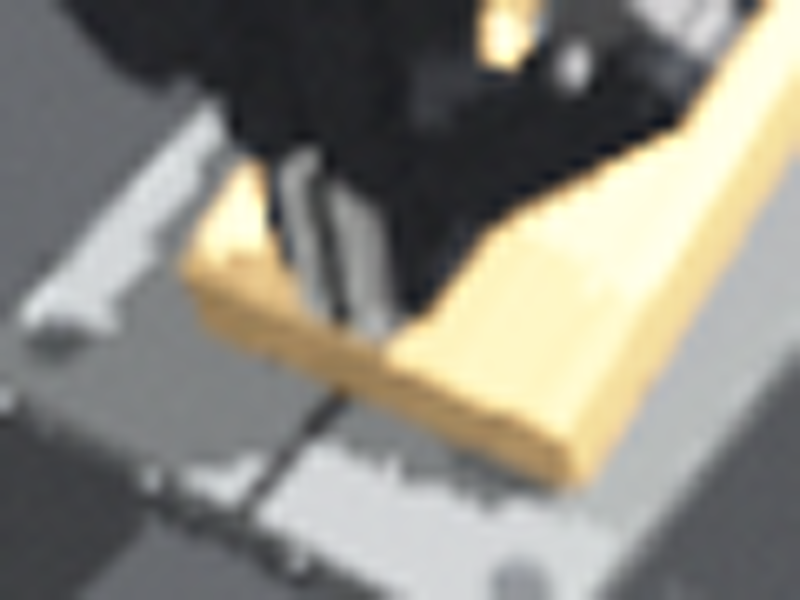

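The scene crop shows the fingertips at crop (375,340), ending above the wood's top edge. They are over the block, not behind it, so the real tip is higher than reported. I'll work out its true height from both views.

```bash
python3 - <<'E'
from h import *
import json
w=json.load(open('w2.json'))
P=np.array([.60557,-.07282]);f=np.array([np.cos(2.206),np.sin(2.206)]);fy=np.array([-f[1],f[0]])
for z in (.014,.02,.026,.03,.034,.04):
  a=ray('wrist',100+365/2,60+427/2,z,w)[:2]-P
  out=[]
  for U,V in [(335,325),(385,340)]:
    b=ray('scene',195+U*.075-.5,205+V*.075-.5,z)[:2]-P; out+=[b@f*1e3,b@fy*1e3]
  print(z,np.round([a@f*1e3,a@fy*1e3],1),np.round(out,1))
tail=[ray('scene',195+U*.075-.5,205+V*.075-.5,.0255)[:2]-P for U,V in [(185,265),(575,445)]]
print('tail top corners by scene',[np.round([t@f*1e3,t@fy*1e3],1) for t in tail])
E
```

```text
0.014 [-2.3 -2.1] [ 1.5 11.3  2.5  3.5]
0.02 [ 0.9 -2. ] [-1.9  8.5 -0.9  0.7]
0.026 [ 4. -2.] [-5.3  5.6 -4.4 -2.1]
0.03 [ 6.1 -2. ] [-7.6  3.7 -6.6 -3.9]
0.034 [ 8.2 -2. ] [-9.9  1.9 -8.9 -5.8]
0.04 [11.3 -2. ] [-13.3  -1.  -12.3  -8.6]
tail top corners by scene [array([-5.7, 30.7]), array([ -7.6, -35.1])]
```

The true tip height is about 0.03–0.037, roughly 20 mm above what is reported. I'll back off behind the tail and lower in small steps, watching the force.

apply_moves([
  [-0.6,0,0,0,0,0,-1],
  [-0.7,0,0,0,0,0,-1],
  [-0.7,0,0,0,0,0,-1],
  [-0.6,0,0,0,0,0,-1],
  [0,0,0,0,0,0,-1],
  [0,0,0.4,0,0,0,-1],
  [0,0,0.4,0,0,0,-1],
  [0,0,0.4,0,0,0,-1],
  [0,0,0,0,0,0,-1],
])

```text
t: 6.25
ee_pos: [0.6207, -0.0938, 0.001]
eef_rot: [-3.141, -0.001, 2.206]
force: [-0.2, -0.5, -0.5]
gripper_width: -0.0004
grasp_force: 0.0
```

apply_moves([
  [0,0,0.2,0,0,0,-1],
  [0,0,0.2,0,0,0,-1],
  [0,0,0,0,0,0,-1],
])

```text
t: 6.55
ee_pos: [0.621, -0.094, -0.0024]
eef_rot: [-3.141, -0.0, 2.206]
force: [-0.1, -0.5, 0.1]
gripper_width: -0.0002
grasp_force: 0.0
```

```bash
python3 - <<'E'
from h import *
o=arm.get_obs();print(o['ee_pos'],o['force'])
s=arm.read_camera('scene')[195:255,185:265]
w=arm.read_camera('wrist')[180:330,180:380]
cv2.imwrite('pics/s4.png',np.hstack([cv2.resize(s,(400,300),interpolation=cv2.INTER_CUBIC),cv2.resize(w,(400,300))]))
E
```

```text
[ 0.62100136 -0.0939876  -0.00235832] [-0.12219932 -0.53644654  0.12268216]
```

View pics/s4.png

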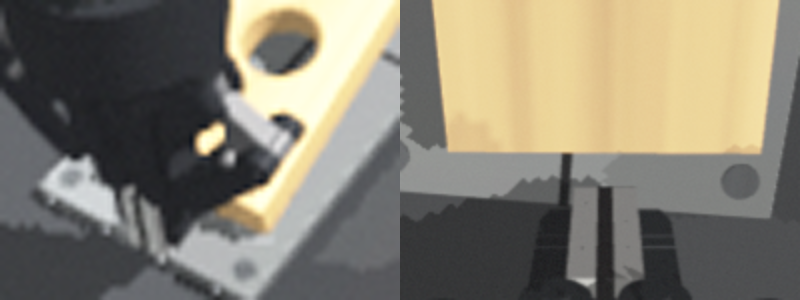

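The wrist half shows the fingers at crop (605,190), centred on the tail and behind it. The scene half shows the tip clear over the plate end. Reported z is -2 mm with no touch, which confirms the height bias. I'll go down a bit more, then push.

apply_moves([
  [0,0,0.2,0,0,0,-1],
  [0,0,0.2,0,0,0,-1],
  [0,0,0,0,0,0,-1],
])

```text
t: 6.95
ee_pos: [0.6209, -0.094, -0.0065]
eef_rot: [-3.141, -0.0, 2.206]
force: [-0.4, 1.0, -0.1]
gripper_width: 0.0001
grasp_force: 0.0
```

apply_moves([
  [0.3,0,0,0,0,0,-1],
  [0.3,0,0,0,0,0,-1],
  [0.3,0,0,0,0,0,-1],
  [0.3,0,0,0,0,0,-1],
  [0.3,0,0,0,0,0,-1],
  [0.3,0,0,0,0,0,-1],
  [0,0,0,0,0,0,-1],
])

```text
t: 7.65
ee_pos: [0.6103, -0.0792, -0.0061]
eef_rot: [-3.142, -0.0, 2.206]
force: [0.5, -0.8, -0.7]
gripper_width: 0.0
grasp_force: 0.0
```

```bash
cat > m.py <<'E'
from h import *
import sys
o=arm.get_obs();print(o['ee_pos'],o['force'],o['t'])
c=arm.camera_info('wrist')
im=arm.read_camera('wrist');hsv=cv2.cvtColor(im,cv2.COLOR_BGR2HSV)
m=cv2.inRange(hsv,(12,50,90),(32,255,255));m[330:]=0
n,l,st,ce=cv2.connectedComponentsWithStats(m)
for i in range(1,n):
  if st[i,4]>1500: print(st[i].tolist())
cv2.imwrite(sys.argv[1],im)
E
python3 m.py pics/w5.png; python3 - <<'E'
import cv2,numpy as np
exec(open('m.py').read().split("import sys")[0]) if 0 else None
for p,s in (('pics/w2.png',1),('pics/w5.png',1)):
    print(p)
E
```

```text
[ 0.61027323 -0.0791988  -0.00608007] [ 0.54707931 -0.83359103 -0.7048467 ] 7.65
[173, 0, 221, 282, 47650]
pics/w2.png
pics/w5.png
```

```bash
cat > m.py <<'E'
from h import *
import sys
o=arm.get_obs();P=o['ee_pos'];yaw=o['eef_rot'][2]
c=arm.camera_info('wrist'); im=arm.read_camera('wrist'); cv2.imwrite(sys.argv[1],im)
m=cv2.inRange(cv2.cvtColor(im,cv2.COLOR_BGR2HSV),(12,50,90),(32,255,255))
n,l,st,_=cv2.connectedComponentsWithStats(m); i=1+st[1:,4].argmax(); m=(l==i)
f=np.array([np.cos(yaw),np.sin(yaw)]);fy=np.array([-f[1],f[0]]);S=np.array([.5524,.0079])
# tail corners: lowest pixels near left/right extremes, outside the fingers
C=[]
ys,xs=np.nonzero(m)
for sg in (-1,1):
    k=(ys+0.7*sg*xs).argmax(); C.append(ray('wrist',xs[k],ys[k],.0255,c)[:2]); print('px',xs[k],ys[k])
T=(C[0]+C[1])/2;a=C[1]-C[0]
print('T',T,'w',np.linalg.norm(a),'yaw',np.degrees(np.arctan2(a[0],-a[1]))+0,'T-tcp',(T-P[:2])@f,(T-P[:2])@fy,'S-T',(S-T)@f,(S-T)@fy,'F',o['force'],o['t'])
E
python3 m.py pics/w6.png
```

```text
px 204 280
px 360 280
T [ 0.60524623 -0.06938155] w 0.06429319859479211 yaw 126.42211443743521 T-tcp 0.01108042115252048 -0.001796829176454234 S-T 0.09356380481411178 -0.0033129835527879385 F [1.14383625 0.02869292 0.36674847] 7.7
```

Contact is made: the tail sits 11 mm ahead of the TCP and has moved about 10 mm. The remaining push is about 23.5 mm.

apply_moves([
  [0.25,0.02,0,0,0,0,-1],
  [0.25,0.02,0,0,0,0,-1],
  [0.25,0.02,0,0,0,0,-1],
  [0.25,0.02,0,0,0,0,-1],
  [0.25,0.02,0,0,0,0,-1],
  [0.25,0.02,0,0,0,0,-1],
  [0.25,0.02,0,0,0,0,-1],
  [0.2,0,0,0,0,0,-1],
  [0,0,0,0,0,0,-1],
])

```text
t: 8.65
ee_pos: [0.5999, -0.0628, -0.0061]
eef_rot: [-3.142, -0.0, 2.206]
force: [-0.4, -0.9, -0.3]
gripper_width: -0.0002
grasp_force: 0.0
```

```bash
python3 m.py pics/w7.png
```

```text
px 203 281
px 359 280
T [ 0.59451096 -0.05321873] w 0.06430025079442422 yaw 126.841724364827 T-tcp 0.010879813390380116 -0.0013646535545152876 S-T 0.0741838106099502 -0.002365403203893856 F [-0.39743651 -0.85883253 -0.25795602] 8.65
```

apply_moves([
  [0.15,0,0,0,0,0,-1],
  [0.15,0,0,0,0,0,-1],
  [0.1,0,0,0,0,0,-1],
  [0,0,0,0,0,0,-1],
])

```text
t: 9.1
ee_pos: [0.5976, -0.0597, -0.0061]
eef_rot: [-3.142, -0.0, 2.206]
force: [0.5, 1.2, -0.5]
gripper_width: -0.0
grasp_force: 0.0
```

```bash
python3 m.py pics/w8.png; python3 -c "
import cv2,numpy as np
from bench import arm
w=cv2.imread('pics/w8.png')[0:300,120:420];s=arm.read_camera('scene')[160:260,190:290]
cv2.imwrite('pics/v8.png',np.hstack([cv2.resize(w,(400,400)),cv2.resize(s,(400,400),interpolation=2)]))"
```

```text
px 203 281
px 359 281
T [ 0.59236944 -0.05031037] w 0.06434502079081028 yaw 126.41827260381311 T-tcp 0.010621328727485637 -0.0013701630131407743 S-T 0.0705722452271176 -0.002358138083453593 F [ 0.54436613  1.17920499 -0.53367161] 9.1
```

View pics/v8.png

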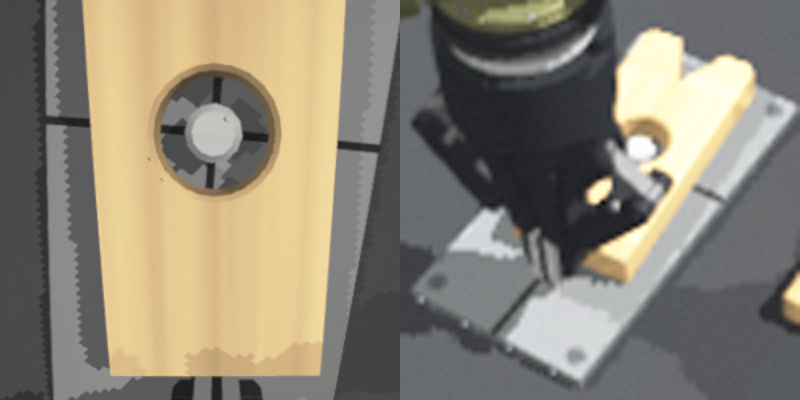

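The stud at crop (214,130) is centred in the hole, and the block looks flat. I'll back off, rise and do the final check.

apply_moves([
  [-0.5,0,0,0,0,0,-1],
  [-1,0,0,0,0,0,-1],
  [-1,0,0,0,0,0,-1],
  [-1,0,-1,0,0,0,-1],
  [-1,0,-3,0,0,0,-1],
  [0,0,-4,0,0,0,-1],
  [0,0,-4,0,0,0,-1],
  [0,0,-4,0,0,0,-1],
  [0,0,0,0,0,0,-1],
])

```text
t: 10.1
ee_pos: [0.6268, -0.0971, 0.161]
eef_rot: [3.135, 0.008, 2.205]
force: [1.1, 0.0, -0.4]
gripper_width: -0.0
grasp_force: 0.0
```

```bash
python3 -c "
import cv2,numpy as np
from bench import arm
print(arm.get_obs()['ee_pos'])
w=arm.read_camera('wrist')[0:210,150:360];s=arm.read_camera('scene')[130:250,190:310]
cv2.imwrite('pics/v9.png',np.hstack([cv2.resize(w,(400,400)),cv2.resize(s,(400,400),interpolation=2)]))"
```

```text
[ 0.62679705 -0.09711361  0.1610348 ]
```

View pics/v9.png

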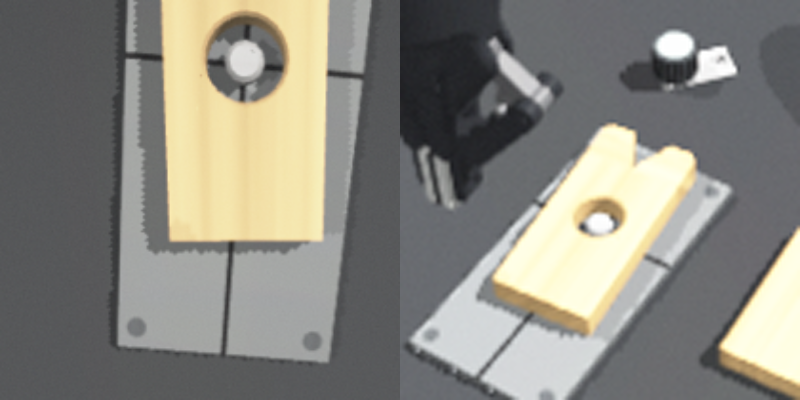

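The block lies flat with the stud inside its hole (scene crop at 600,220). The loupe and spare are where they started, and the robot is clear.

```bash
python3 -c "
from bench import arm
print(arm.close_job())"
```

```text
the job is handed in; nothing more can be done
None
```

The bench pin was slid along until its hole dropped over the stud; it looked flat on the plate in the last pictures, with the spare pin and loupe untouched, and the job was handed in at about 10 s.

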